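# Change over the two bottles in the bottle warmer

### The arm

A 6-joint arm with a two-finger parallel gripper is mounted at the origin on the work surface. World frame = base frame: x ahead of the robot, y to its left, z up, the work surface at z = 0. Lengths are in m, angles in rad, forces in N, time in s.
With the tool pointing down it reaches from about 0.4 to 0.825 m from the base axis. Payload 7 kg.
Tool frame: the origin (TCP) lies midway between the tips of the shut fingers; the grasp point (between the pads) lies 19 mm behind it (bot.grip_depth is the distance from the TCP to the grasp point, in m); z points along the fingers, y is the line along which they close (so a half turn about z gives the same grasp; the last joint's range is limited). The gripper opens to 88 mm and grips with 3 to 60 N. Pads are 19 mm wide; open, the fingers measure 130 mm over their backs; the gripper's body (78 mm by 193 mm) begins 47 mm behind the grasp point.
Start: joints at [1.472, 0.359, 0.012, 0, -1.224, -0.288], TCP at [0.255, 0.625, 0.227] pointing down, gripper open.
Joint ranges: [-3.07, 3.07], [-1.43, 2.12], [-1.02, 1.25], [-3.03, 1.67], [-3.05, -0], [-3.03, 3.03]. Speed limits (rad/s): [2.39, 2.39, 3.01, 3.14, 3.14, 3.14].

### API

Orientations are given as a rotation vector (axis times angle).
In Python, from rig import bot, viewer gives the robot as it stands. Calls block until the motion is done:
- bot.reach(position, orientation): joint-space move of the TCP to a pose.
- bot.movel(position, v=0.15, orientation=None, stop_force=None): straight line of the TCP; orientation=None keeps the orientation; v is the mean speed in m/s. With stop_force (N) it stops when the force on the tool has changed by that much, and returns True; else False.
- bot.goto_joints(angles): joint-space move.
- bot.set_gripper(opening, force=None): opening from 0.0 (shut) to 1.0 (fully open); force is the grip in N (None keeps the last); returns when the fingers have stopped.
- bot.pause(seconds).
- bot.solve_ik(position, orientation): joint angles nearest the present ones, or None.
- bot.get_state(): the state.
- viewer.capture(name): name is "scene" or "top"; returns (picture, depth): 384x512x3 uint8, red, green, blue; 384x512 float32, m along the optical axis (not along the pixel's ray), 0 where there is no reading.
- viewer.camera_params(name): a dict with "intrinsics" (3x3 intrinsics, pixels), "R" (3x3) and "t" (3): a world point X has camera coordinates R X + t. Camera axes: x right, y down, z forward; pixel columns grow to the right and rows downward; lengths in m; the calibration is good to about 2 mm. A picture is of the moment at which its call begins. camera_params takes no time and is no camera call.
A pose or a line that the arm cannot do raises bot.Unreachable and nothing moves.
- bot.sign_off(): hands the job in; it is judged then, once.
The state is a dict: "t": time; "joint_positions": joint angles; "qd": joint speeds; "tau": joint torques, N m; "position": TCP position; "eef_rot": TCP orientation; "contact_force": force on the tool from outside, world axes, zero at the start; "wrist_torque": the same for the moment, N m; "width": opening from 0.0 (shut) to 1.0 (fully open); "grip_force": force on a finger pad.
Only numpy, scipy, OpenCV 4.12 (cv2) and the standard library are available. Lean on these libraries where they do the work, as an engineer would, in place of code of your own. Each camera call takes 0.05 s, during which the arm holds its last target. There are 200 camera calls.

### The job

Change over the bottles: the blue-collared bottle has finished in the white warmer, so it should stand on the cork coaster with its own blue clear cap on, and the yellow-collared bottle from the coaster should sit fully down in the warmer without a cap. Its yellow clear cap goes mouth down over the short upright peg at the front of the drying rack; the empty grey drying mat is free for parking a bottle on the way. Set everything down gently without dropping or toppling it, and leave the formula dispenser and the blue spoon where they are.

Things in the scene. Friction and masses are not known exactly. Their poses are not given: they have to be found in the camera images.
- bottle_blue: Frosted baby bottle, blue collar, beige teat; upright in the warmer, uncapped. Origin: centre of underside, z up; round. Body diameter 53 mm at foot, 62 at z 55-64, 56 at z 88. Collar (the grip): 63 mm diameter, z 88 to 106; on it a 49 mm step to z 110, bevelled to 41 at z 114: the cap goes over the step and rests on the ledge at z 106. Teat tip z 130. 0.11-0.23 kg.
- bottle_yellow: The same bottle (same sizes, origin and axes) with a yellow collar; upright on the cork coaster at the start, its yellow cap on.
- cap_blue: Clear blue-tinted cap, an inverted tapered cup, mouth down on the worktop at the start. 42 mm tall, outer diameter 59 mm at the mouth, 51 at the closed top; wall 3, top 4 mm (53 mm mouth, 38 deep inside). Origin: centre of the mouth's plane, z up to the closed top. Seated on a bottle, its origin is 106 mm above the bottle's. 0.03 kg.
- cap_yellow: The same cap, tinted yellow; at the start on the yellow bottle (origin 106 mm above the bottle's).
- warmer: Cordless bottle warmer, fixed: white tapered pot 75 mm tall, 97 mm diameter at the foot, 112 at the rim, grey dial on its side. Origin: centre of underside, z up. Open tapered well in the middle: 74 mm wide at the rim (z 75), about 59 at its floor at z 20, where a seated bottle's origin comes.
- coaster: Round cork coaster, fixed, 83 mm diameter, 8 mm thick, flat. Origin: centre of its underside, z up.
- mat: Square dark-grey ribbed silicone drying mat, fixed, 120 x 120 mm, its top 5.5 mm above the worktop; empty, the free spot for parking. Origin: centre of its underside, z up.
- rack: White drying rack, green pegs, fixed. Origin: at worktop level below the short upright peg at the tray's front; x to its rear, z up. Tray x -50 to 170, y -85 to 85 mm, floor at z 12, edge z 16. Short peg: 12 mm diameter, tip z 44; a cap over it rests on the tray floor. Two posts at x 145, y +-50, 245 mm tall, with angled pegs forward to x 96.
- dispenser: Formula dispenser: white pot with a green-grey rotating lid and grey press button, 93 mm diameter, 106 mm tall, 0.4 kg, loose. Bystander. Origin: centre of its underside.
- spoon: Blue silicone spoon lying on the worktop, 145 mm long along its x, up to 26 mm wide, 8 mm high, loose. Bystander. Origin: on its underside, near its middle (handle to -x, end at -75 mm; bowl end at +70 mm).
Not all that is in view belongs to the job. Of the things that look like the cap_yellow, the largest one is meant.

How it is judged:
At the end, for the whole second after the job is handed in: Blue bottle upright on the coaster (15 mm of centre), blue cap seated on it (4 mm high, 6 mm aside); yellow bottle down in the warmer's well (5 mm high, 7 mm aside); yellow cap mouth down on the rack's tray, the short peg inside it (25 mm aside, 5 mm high); all upright, released, at rest (horizontal distance between bottle_blue and coaster below 0.015 m and z of bottle_blue in the frame of coaster between 0.004 and 0.013 m and angle between each of bottle_blue, cap_blue, bottle_yellow, cap_yellow's own z axis and vertical below 0.09 rad and horizontal distance between cap_blue and bottle_blue below 0.006 m and z of cap_blue in the frame of bottle_blue between 0.102 and 0.11 m and horizontal distance between bottle_yellow and warmer below 0.007 m and z of bottle_yellow in the frame of warmer between 0.016 and 0.025 m and horizontal distance between cap_yellow and rack below 0.025 m and z of cap_yellow in the frame of rack between 0.008 and 0.017 m and linear speed of each of bottle_blue, bottle_yellow, cap_blue, cap_yellow below 0.02 m/s and angular speed of each of bottle_blue, bottle_yellow, cap_blue, cap_yellow below 0.2 rad/s); the robot touches nothing.
It fails at once if a bottle is tipped over (more than 35 degrees) (angle between any of bottle_blue, bottle_yellow's own z axis and vertical above 0.6 rad).
It fails at once if a bottle or cap is dropped (falls freely about 3 cm or more) ((linear speed of bottle_blue above 0.8 m/s and contact force between the fingers and bottle_blue below 0.05 N) or (linear speed of bottle_yellow above 0.8 m/s and contact force between the fingers and bottle_yellow below 0.05 N) or (linear speed of cap_blue above 0.8 m/s and contact force between the fingers and cap_blue below 0.05 N) or (linear speed of cap_yellow above 0.8 m/s and contact force between the fingers and cap_yellow below 0.05 N)).
It fails at once if the dispenser or the spoon is moved more than 3 cm (distance of any of dispenser, spoon from where it was at the start of the episode above 0.03 m).
It fails at once if the dispenser is tipped over (angle between dispenser's own z axis and vertical above 0.6 rad).
It also fails if it takes over 136 s, if anything falls off the work surface, if the arm or the gripper's body presses on something with over 40 N, if the wrist force passes 120 N, or if a joint passes its speed limit or range.

## Working session

There is one attempt and no reset: what is moved stays moved. The work goes in short steps, each a Python script; the robot and the scene stay as the last script left them, time stands still between calls to the robot, and variables do not carry over. Pictures are saved under pics/ and viewed, at most 14 in all, crops included, and the job is handed in when it is done.

```bash
ls; mkdir -p pics; python3 - <<'E'
from rig import bot, viewer
import cv2, numpy as np
for n in("scene","top"):
    p,d=viewer.capture(n); cv2.imwrite(f"pics/{n}0.png",cv2.resize(p[:,:,::-1],(800,600))); np.savez(f"{n}0.npz",p=p,d=d)
    c=viewer.camera_params(n); print(n,c["intrinsics"].tolist(),c["R"].round(3).tolist(),c["t"].round(3).tolist())
s=bot.get_state(); print(s["eef_rot"],s["position"],s["t"],bot.grip_depth)
E
```

```text
pics
scene [[446.822304936132, 0.0, 255.373685762633], [0.0, 446.822304936132, 188.44590308058164], [0.0, 0.0, 1.0]] [[0.36, 0.933, 0.001], [0.735, -0.283, -0.616], [-0.574, 0.223, -0.788]] [-0.245, -0.306, 1.461]
top [[490.5887643588882, 0.0, 256.09936572764195], [0.0, 490.5887643588882, 189.51466849136168], [0.0, 0.0, 1.0]] [[-0.016, -0.999, 0.029], [-0.993, 0.012, -0.116], [0.115, -0.03, -0.993]] [0.044, 0.51, 1.251]
[ 3.08150787e+00 -6.03666942e-01 -2.95882694e-04] [0.2544674  0.62470452 0.22571345] 0.1 0.0188
```

View pics/scene0.png

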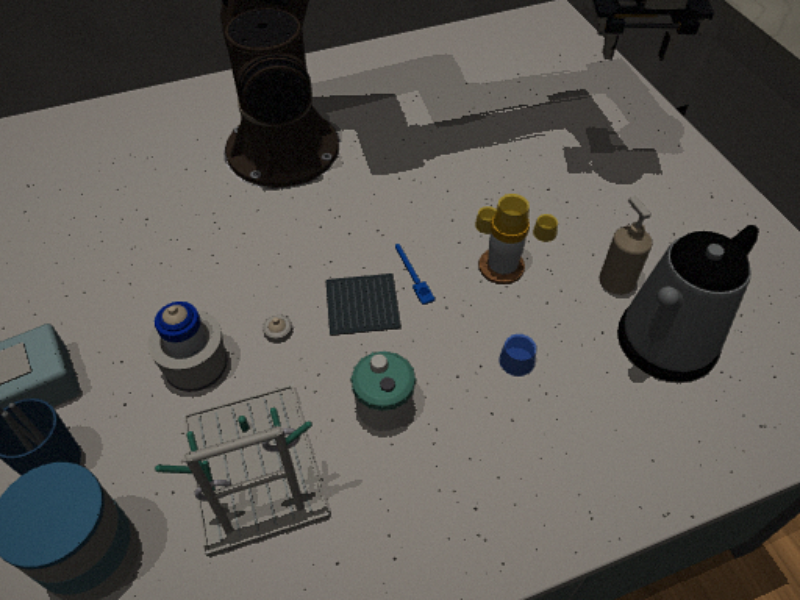

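View pics/top0.png

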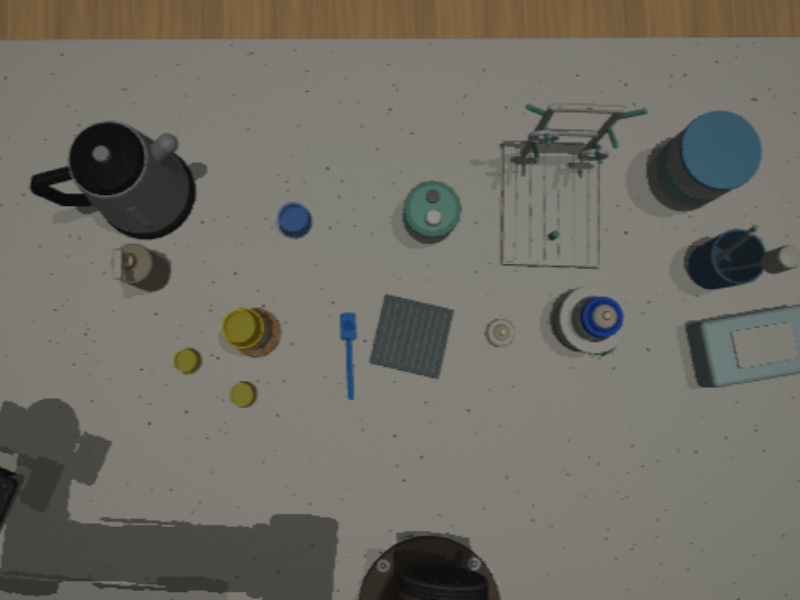

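Scene picture (800x600): the candidates for cap_yellow are the large cap on the bottle (512,210) and two small yellow caps at (487,220) and (546,227). In the top picture these are (243,328), (187,360) and (243,394). I choose the one on the bottle because it is the largest. The other items in the top picture are: blue cap (294,220), mat (412,336), warmer and blue bottle (590,318), peg (553,235), dispenser (432,210), spoon (349,355), and a loose teat decoy at (500,333).

```bash
cat > h.py <<'E'
import numpy as np, cv2
from rig import bot, viewer
from scipy.spatial.transform import Rotation as Ro
def cloud(n,d):
    c=viewer.camera_params(n); K=c["intrinsics"]; v,u=np.indices(d.shape)
    P=np.stack([(u-K[0,2])/K[0,0]*d,(v-K[1,2])/K[1,1]*d,d],-1)
    W=(P-c["t"])@c["R"]; W[d<=0]=np.nan; return W
def circ(xy):
    A=np.c_[2*xy,np.ones(len(xy))]; s=np.linalg.lstsq(A,(xy**2).sum(1),rcond=None)[0]
    return s[:2],np.sqrt(s[2]+s[:2]@s[:2])
def ray(n,u,v,z):
    c=viewer.camera_params(n); C=-c["R"].T@c["t"]; r=c["R"].T@np.linalg.solve(c["intrinsics"],[u,v,1.]); return C+r*(z-C[2])/r[2]
E
python3 - <<'E'
from h import *
out={}
for n in("top","scene"):
    f=np.load(n+"0.npz"); p,d=f["p"],f["d"]; W=cloud(n,d)
    hsv=cv2.cvtColor(p,cv2.COLOR_RGB2HSV); H,S,V=hsv[...,0].astype(int),hsv[...,1],hsv[...,2]
    Z=W[...,2]; print(n,"table z",np.nanmedian(Z[(abs(W[...,0]-.5)<.1)&(Z<.03)&(S<40)]).round(4))
    ws=np.isfinite(Z)&(W[...,0]>.3)&(W[...,0]<.95)&(abs(W[...,1])<.5)
    M={"yellow":(H>22)&(H<33)&(S>120),"blue":(H>105)&(H<125)&(S>130),"cork":(H<20)&(S>90)&(Z<.03)&(V>50),
       "green":(H>60)&(H<88)&(S>70),"white_warm":(Z>.06)&(Z<.085)&(S<60),"dark":(Z<.02)&(V<75)&(H>80)&(H<110)}
    for k,m in M.items():
        nn,l,st,ce=cv2.connectedComponentsWithStats((m&ws).astype(np.uint8))
        for i in range(1,nn):
            if st[i,4]<25: continue
            q=W[l==i]; zt=np.percentile(q[:,2],95); t=q[q[:,2]>zt-.006]
            print(k,"px",(ce[i]*800/512).round(0),st[i,4],"mean",q.mean(0).round(3),"z5/95",np.percentile(q[:,2],[5,95]).round(3),"topmid",((t.min(0)+t.max(0))/2)[:2].round(3),"ext",np.ptp(t,axis=0)[:2].round(3))
f=np.load("top0.npz"); s=cv2.resize(f["p"][170:270,90:200],None,fx=4,fy=4,interpolation=cv2.INTER_CUBIC)
f=np.load("scene0.npz"); s2=cv2.resize(f["p"][110:190,280:380],(440,400),interpolation=cv2.INTER_CUBIC)
cv2.imwrite("pics/crop1.png",cv2.resize(np.hstack([s,s2]),(800,364))[:,:,::-1])
E
```

```text
top table z -0.0007
yellow px [243. 328.] 558 mean [0.452 0.278 0.145] z5/95 [0.111 0.158] topmid [0.454 0.283] ext [0.049 0.05 ]
yellow px [186. 360.] 217 mean [0.409 0.39  0.029] z5/95 [0.016 0.035] topmid [0.41  0.392] ext [0.036 0.037]
yellow px [243. 394.] 210 mean [0.353 0.297 0.03 ] z5/95 [0.016 0.035] topmid [0.353 0.299] ext [0.036 0.038]
blue px [293. 217.] 259 mean [0.644 0.214 0.041] z5/95 [0.037 0.045] topmid [0.644 0.213] ext [0.045 0.047]
blue px [599. 317.] 355 mean [ 0.463 -0.268  0.127] z5/95 [0.116 0.135] topmid [ 0.465 -0.273] ext [0.058 0.059]
blue px [348. 325.] 49 mean [0.465 0.126 0.007] z5/95 [0.004 0.011] topmid [0.467 0.127] ext [0.027 0.021]
cork px [266. 336.] 248 mean [0.449 0.264 0.007] z5/95 [0.002 0.011] topmid [0.454 0.277] ext [0.079 0.068]
green px [535. 109.] 39 mean [ 0.759 -0.158  0.228] z5/95 [0.215 0.239] topmid [ 0.76  -0.151] ext [0.005 0.015]
green px [633. 113.] 50 mean [ 0.753 -0.301  0.227] z5/95 [0.215 0.236] topmid [ 0.752 -0.3  ] ext [0.007 0.035]
green px [611. 136.] 34 mean [ 0.729 -0.278  0.196] z5/95 [0.178 0.214] topmid [ 0.712 -
[... 3204 characters left out ...]
[0.112 0.05 ]
white_warm px [385. 408.] 67 mean [ 0.686 -0.024  0.066] z5/95 [0.061 0.075] topmid [ 0.681 -0.023] ext [0.024 0.067]
white_warm px [296. 492.] 26 mean [ 0.765 -0.179  0.073] z5/95 [0.062 0.083] topmid [ 0.763 -0.179] ext [0.006 0.011]
white_warm px [221. 516.] 30 mean [ 0.76  -0.279  0.071] z5/95 [0.061 0.082] topmid [ 0.76  -0.279] ext [0.003 0.009]
dark px [361. 303.] 1403 mean [0.449 0.019 0.005] z5/95 [0.002 0.008] topmid [0.448 0.02 ] ext [0.139 0.139]
dark px [ 64. 397.] 55 mean [ 0.463 -0.471  0.013] z5/95 [0.008 0.02 ] topmid [ 0.463 -0.473] ext [0.008 0.039]
dark px [ 77. 455.] 31 mean [ 0.568 -0.462  0.012] z5/95 [0.004 0.02 ] topmid [ 0.57  -0.463] ext [0.026 0.008]
```

View pics/crop1.png

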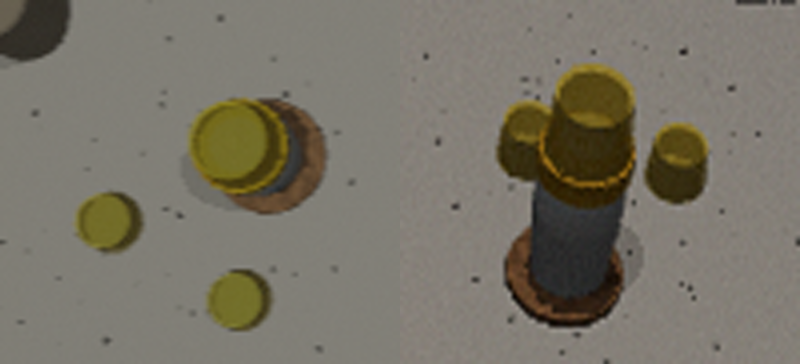

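The crop confirms it: the capped bottle carries the largest yellow cap (about 50 mm at the top, against about 37 mm for the two loose ones). Next I lift it off and put it over the peg.

```bash
cat >> h.py <<'E'
DOWN=np.array([np.pi,0,0]); G=bot.grip_depth   # fingers close along world y
def pick(x,y,zg,force,up,op=1.0):
    """grasp point at height zg; lift TCP to 'up'"""
    bot.reach([x,y,max(zg-G+.10,.2)],DOWN); bot.set_gripper(op)
    bot.movel([x,y,zg-G],.15); bot.set_gripper(0.0,force); s=bot.get_state()
    print("grip w",round(s["width"]*88,1),"F",s["grip_force"],"tcp",s["position"].round(4))
    bot.movel([x,y,up],.12); s=bot.get_state(); print("lifted w",round(s["width"]*88,1),"t",s["t"])
def place(x,y,zg,back,stop=3.,op=1.0):
    """down to grasp height zg (a little before, then guarded)"""
    p=bot.get_state()["position"]; bot.reach([x,y,p[2]],DOWN)
    bot.movel([x,y,zg-G+.006],.12); r=bot.movel([x,y,zg-G-.005],.02,stop_force=stop)
    s=bot.get_state(); print("touch",r,"dz",(s["position"][2]-zg+G).round(4),s["contact_force"].round(1))
    bot.set_gripper(op); bot.movel([x,y,back],.15); print("t",bot.get_state()["t"])
def snap(k):
    for n in("scene","top"):
        p,d=viewer.capture(n); np.savez(f"{n}{k}.npz",p=p,d=d); cv2.imwrite(f"pics/{n}{k}.png",cv2.resize(p[:,:,::-1],(800,600)))
E
python3 - <<'E'
from h import *
print("peg",ray("top",553/1.5625,235/1.5625,.044))
for p in [(.455,.284,.26),(.455,.284,.3),(.613,-.223,.26),(.466,-.274,.26),(.446,.02,.26),(.646,.215,.02)]: print(p,np.round(bot.solve_ik(p,DOWN),2))
pick(.455,.284,.136,10,.22)
E
```

```text
peg [ 0.60867527 -0.22022778  0.044     ]
(0.455, 0.284, 0.26) [ 0.92  0.11 -0.24  0.   -1.22  0.65]
(0.455, 0.284, 0.3) [ 0.92  0.09 -0.17  0.   -1.31  0.65]
(0.613, -0.223, 0.26) [-0.05  0.3   0.01  0.   -1.28  1.62]
(0.466, -0.274, 0.26) [-0.17  0.12 -0.23  0.   -1.22  1.74]
(0.446, 0.02, 0.26) [ 0.49 -0.05 -0.41  0.   -1.21  1.08]
(0.646, 0.215, 0.02) [ 0.61  0.55 -0.2   0.   -0.82  0.96]
grip w 56.6 F 10.013819244568367 tcp [0.4552 0.2843 0.1174]
lifted w 56.4 t 4.225
```

```bash
python3 - <<'E'
from h import *
snap(1)
W=cloud("scene",np.load("scene1.npz")["d"])
place(.611,-.222,.034,.22,stop=2.5)
snap(2)
# yellow bottle -> mat
f=np.load("top2.npz");p,d=f["p"],f["d"];W=cloud("top",d);hsv=cv2.cvtColor(p,cv2.COLOR_RGB2HSV)
for n in("top","scene"):
    f=np.load(n+"2.npz");p,d=f["p"],f["d"];W=cloud(n,d);hsv=cv2.cvtColor(p,cv2.COLOR_RGB2HSV);H=hsv[...,0]
    m=(H>20)&(H<34)&(hsv[...,1]>110)&(W[...,2]>.095)&(W[...,2]<.125)&(abs(W[...,0]-.455)<.08)&(abs(W[...,1]-.284)<.08)
    q=W[m]; print(n,m.sum(),((q.min(0)+q.max(0))/2).round(4),np.ptp(q,axis=0).round(3))
a=cv2.imread("pics/top2.png")[180:420,440:680];b=cv2.imread("pics/scene2.png")[360:560,100:340]
c=cv2.imread("pics/top2.png")[260:400,180:330]
cv2.imwrite("pics/c2.png",np.hstack([cv2.resize(i,(266,266)) for i in(a,b,c)]))
E
```

```text
touch True dz -0.0002 [-0.1  0.7  3.2]
t 10.7
top 375 [0.4545 0.2827 0.113 ] [0.063 0.062 0.024]
scene 168 [0.4561 0.2855 0.1099] [0.064 0.063 0.029]
```

View pics/c2.png

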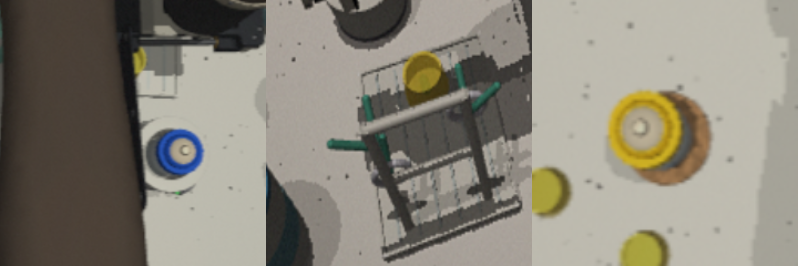

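The crop shows the yellow cap standing upright over the peg. The yellow bottle is still upright on the coaster with its cap off. Next I park it on the mat, then move the blue bottle from the warmer to the coaster.

```bash
python3 - <<'E'
from h import *
pick(.455,.284,.105,25,.15)
place(.446,.02,.1025,.2)
pick(.4655,-.274,.117,25,.285)
snap(3)
b=cv2.imread("pics/scene3.png"); cv2.imwrite("pics/c3.png",b[100:500,100:640])
E
```

```text
grip w 62.7 F 25.00028371810913 tcp [0.4553 0.2843 0.0866]
lifted w 63.0 t 15.0667
touch True dz -0.0002 [-1.2  2.3  4.4]
t 18.7583
grip w 62.7 F 25.00042587518692 tcp [ 0.4658 -0.274   0.0986]
lifted w 63.1 t 23.1833
```

View pics/c3.png

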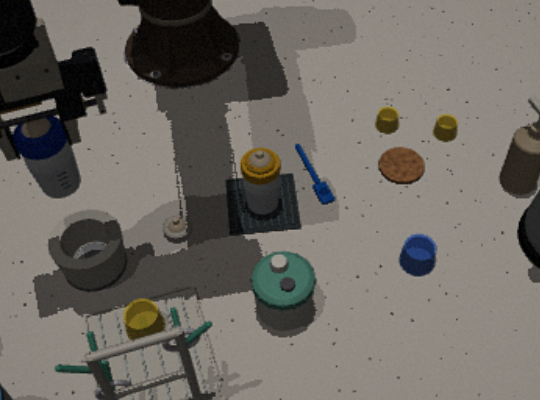

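The blue bottle is held clear of the warmer, the yellow one stands on the mat, and the coaster at crop (402,165) is empty. I'll measure the coaster, warmer rim and yellow collar now, then place.

```bash
python3 - <<'E'
from h import *
for n in("top","scene"):
    f=np.load(n+"3.npz");p,d=f["p"],f["d"];W=cloud(n,d);hsv=cv2.cvtColor(p,cv2.COLOR_RGB2HSV);H,S=hsv[...,0],hsv[...,1];Z=W[...,2]
    near=lambda x,y,r:np.hypot(W[...,0]-x,W[...,1]-y)<r
    M={"coaster":(H<20)&(S>80)&near(.455,.284,.06)&(Z>.003),"warm":near(.466,-.274,.08)&(Z>.069)&(Z<.082)&(S<70),
     "ycollar":near(.446,.02,.06)&(H>20)&(H<34)&(S>110)&(Z>.085),"ytop":near(.446,.02,.06)&(H>20)&(H<34)&(S>110)&(Z>.103)&(Z<.114),"bcap":near(.646,.214,.05)&(H>100)&(H<128)&(S>100)&(Z>.036),"bheld":near(.466,-.274,.06)&(H>100)&(H<128)&(S>100)&(Z>.25)}
    for k,m in M.items():
        q=W[m]
        if len(q)<10: print(n,k,len(q)); continue
        h=q[cv2.convexHull(q[:,:2].astype(np.float32),returnPoints=False)[:,0]][:,:2]
        c,r=circ(h); print(n,k,len(q),"mid",((q.min(0)+q.max(0))/2).round(4),"ext",np.ptp(q,axis=0)[:2].round(3),"hull circ",c.round(4),r.round(4))
E
```

```text
top coaster 682 mid [0.4543 0.2816 0.0088] ext [0.079 0.08 ] hull circ [0.4549 0.2811] 0.0401
top warm 11 mid [ 0.4385 -0.3208  0.0759] ext [0.01  0.008] hull circ [ 0.439  -0.3206] 0.0049
top ycollar 360 mid [0.446  0.0199 0.107 ] ext [0.063 0.061] hull circ [0.4464 0.0193] 0.0312
top ytop 223 mid [0.446  0.0199 0.1087] ext [0.063 0.061] hull circ [0.4465 0.0193] 0.0312
top bcap 280 mid [0.6445 0.2143 0.0419] ext [0.048 0.05 ] hull circ [0.6447 0.2142] 0.0247
top bheld 21 mid [ 0.4327 -0.2603  0.3354] ext [0.007 0.041] hull circ [ 0.4013 -0.2613] 0.0357
scene coaster 527 mid [0.4564 0.2827 0.0084] ext [0.084 0.082] hull circ [0.4571 0.2827] 0.0412
scene warm 874 mid [ 0.4666 -0.272   0.0748] ext [0.113 0.111] hull circ [ 0.4665 -0.2715] 0.0558
scene ycollar 107 mid [0.4485 0.0218 0.1048] ext [0.064 0.063] hull circ [0.4483 0.0215] 0.0319
scene ytop 52 mid [0.4485 0.0218 0.1088] ext [0.064 0.063] hull circ [0.4484 0.0215] 0.032
scene bcap 301 mid [0.6474 0.2163 0.0422] ext [0.053 0.05 ] hull circ [0.648  0.2163] 0.0255
scene bheld 1049 mid [ 0.4775 -0.2722  0.4668] ext [0.073 0.115] hull circ [ 0.469  -0.2737] 0.052
```

```bash
python3 - <<'E'
from h import *
place(.456,.2825,.105,.2)
snap(4)
pick(.447,.0203,.1025,25,.21)
x,y=.4662,-.2735
bot.reach([x,y,.21],DOWN); z=.117-G
bot.movel([x,y,z+.04],.12); r=bot.movel([x,y,z-.004],.03,stop_force=4)
s=bot.get_state(); dz=s["position"][2]-z; print(r,dz,s["contact_force"].round(1))
if dz<.002: bot.set_gripper(1.0); bot.movel([x,y,.22]); 
print(bot.get_state()["t"])
E
```

```text
touch True dz 0.0003 [-0.2  0.8  4.6]
t 29.0083
grip w 62.5 F 25.000314116477966 tcp [0.4474 0.0205 0.084 ]
lifted w 62.4 t 33.0167
True 0.0008549619238034101 [-0.9  1.   5.7]
37.7
```

```bash
python3 - <<'E'
from h import *
snap(5); C=[]
for n in("top","scene"):
    f=np.load(n+"5.npz");p,d=f["p"],f["d"];W=cloud(n,d);hsv=cv2.cvtColor(p,cv2.COLOR_RGB2HSV);H,S=hsv[...,0],hsv[...,1];Z=W[...,2]
    m=(np.hypot(W[...,0]-.456,W[...,1]-.2825)<.06)&(H>100)&(H<128)&(S>100)&(Z>.1)
    q=W[m]; h=q[cv2.convexHull(q[:,:2].astype(np.float32),returnPoints=False)[:,0]][:,:2]
    print(n,((q.min(0)+q.max(0))/2).round(4),circ(h)); C.append((q.min(0)+q.max(0))[:2]/2)
print(np.mean(C,0))
pick(.6463,.2153,.024,10,.22)
snap(6)
b=cv2.imread("pics/scene6.png"); cv2.imwrite("pics/c6.png",b[150:560,100:640])
E
```

```text
top [0.4553 0.2821 0.1153] (array([0.45451046, 0.28190945]), np.float64(0.03130850367405698))
scene [0.4566 0.283  0.1129] (array([0.45670977, 0.28310368]), np.float64(0.03175464606748047))
[0.45596452 0.2825685 ]
grip w 57.7 F 10.029078368952469 tcp [0.6464 0.2154 0.0054]
lifted w 57.9 t 43.9083
```

View pics/c6.png

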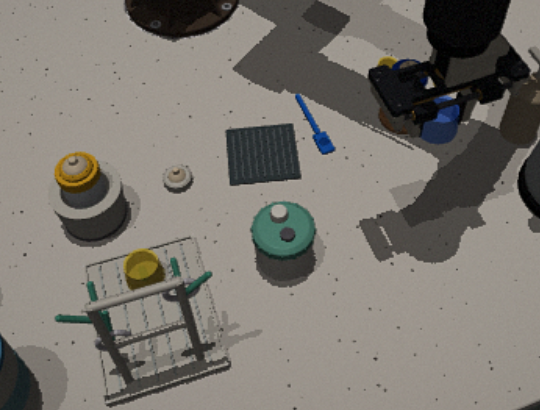

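The yellow bottle sits in the warmer, the yellow cap is on the peg, and the blue cap is held level. Next I cap the blue bottle, using a guarded descent.

```bash
python3 - <<'E'
from h import *
x,y=.456,.2825; z=.138-G
bot.reach([x,y,.22],DOWN)
bot.movel([x,y,z+.015],.1); r=bot.movel([x,y,z-.004],.02,stop_force=2.5)
s=bot.get_state(); dz=s["position"][2]-z; print(r,dz,s["contact_force"].round(1))
if dz<.0015:
    bot.set_gripper(1.0,10); bot.movel([x,y,.25],.15); bot.reach([.5,.0,.35],DOWN)
snap(7); print(bot.get_state()["t"])
a=cv2.imread("pics/top7.png");b=cv2.imread("pics/scene7.png")
cv2.imwrite("pics/c7.png",np.hstack([cv2.resize(a[270:390,180:330],(375,300)),cv2.resize(b[160:310,440:600],(320,300))]))
for n in("top","scene"):
    f=np.load(n+"7.npz");p,d=f["p"],f["d"];W=cloud(n,d);hsv=cv2.cvtColor(p,cv2.COLOR_RGB2HSV);H,S=hsv[...,0],hsv[...,1];Z=W[...,2]
    for k,(X,Y,a,bb,z0,z1) in {"bcap":(x,y,100,128,.13,.2),"ycollar":(.466,-.274,20,34,.11,.2),"ycap":(.611,-.222,20,34,.045,.1)}.items():
        q=W[(np.hypot(W[...,0]-X,W[...,1]-Y)<.06)&(H>a)&(H<bb)&(S>100)&(Z>z0)&(Z<z1)]
        if len(q)>9: print(n,k,len(q),((q.min(0)+q.max(0))/2).round(4),"z95",np.percentile(q[:,2],95).round(4))
E
```

```text
True 0.0025453297452963652 [-1.   1.2  0.2]
46.575
top bcap 28 [0.4595 0.2614 0.1486] z95 0.1601
top ycollar 397 [ 0.4653 -0.2735  0.1242] z95 0.1356
top ycap 307 [ 0.6103 -0.2227  0.0524] z95 0.0575
scene bcap 296 [0.4646 0.2826 0.1649] z95 0.1605
scene ycollar 152 [ 0.4656 -0.2726  0.1235] z95 0.135
scene ycap 397 [ 0.6129 -0.2222  0.0526] z95 0.0573
```

View pics/c7.png

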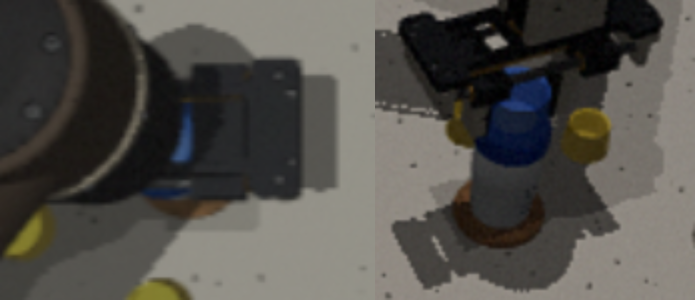

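The cap is over the teat and step, 2.5 mm above the ledge, and nothing is displaced. I'll continue the guarded descent.

```bash
python3 - <<'E'
from h import *
x,y=.456,.2825; z=.138-G
r=bot.movel([x,y,z-.003],.01,stop_force=4)
s=bot.get_state(); dz=s["position"][2]-z; print(r,dz,s["contact_force"].round(1),s["width"]*88)
if dz<.0012:
    bot.set_gripper(1.0,10); bot.movel([x,y,.25],.15); bot.reach([.5,.0,.35],DOWN)
snap(8); print(bot.get_state()["t"])
a=cv2.imread("pics/top8.png");b=cv2.imread("pics/scene8.png")
cv2.imwrite("pics/c8.png",np.hstack([cv2.resize(a[270:390,180:330],(375,300)),cv2.resize(b[160:310,440:600],(320,300))]))
for n in("top","scene"):
    f=np.load(n+"8.npz");p,d=f["p"],f["d"];W=cloud(n,d);hsv=cv2.cvtColor(p,cv2.COLOR_RGB2HSV);H,S=hsv[...,0],hsv[...,1];Z=W[...,2]
    for k,(z0,z1) in {"captop":(.152,.2),"collar":(.09,.122)}.items():
        q=W[(np.hypot(W[...,0]-x,W[...,1]-y)<.06)&(H>100)&(H<128)&(S>80)&(Z>z0)&(Z<z1)]
        if len(q)>9: print(n,k,len(q),((q.min(0)+q.max(0))/2).round(4),"z95",np.percentile(q[:,2],95).round(4))
E
```

```text
True 0.00017935707189054018 [-0.9  0.7  3.3] 57.70821313531851
49.9833
scene captop 235 [0.4573 0.2831 0.1564] z95 0.1589
scene collar 188 [0.4599 0.283  0.1072] z95 0.1208
```

View pics/c8.png

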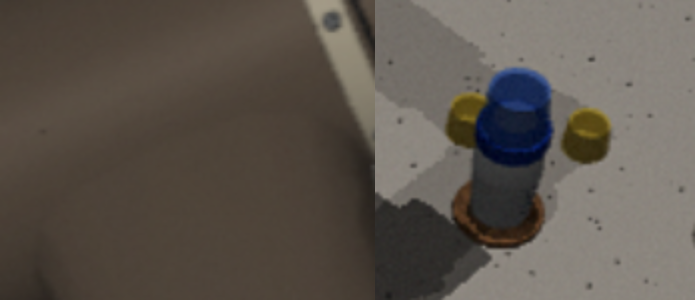

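The blue cap is seated: its top is at about 0.157 m, it is centred on the collar, and the bottle is on the coaster. The yellow collar and yellow cap heights also match their seats.

```bash
python3 -c "
from rig import bot
bot.pause(0.5); print(bot.sign_off())"
```

```text
the job is handed in; nothing more can be done
None
```

The changeover is done and handed in at about 50 s of the 136 s allowed: blue bottle capped on the coaster, yellow bottle down in the warmer uncapped, yellow cap over the rack's short peg, and dispenser and spoon not touched; the judge's verdict was not shown.

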